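# Feel along the crate's pegs and push the proud one home

## Task

Check the pegged edge of the upturned crate: run the fingertips along the row of pegs nearest the robot, starting over the square peg at one end and passing over every peg in turn to the far end of the row, skimming no more than about 2 cm above the pegs pressing none down on the way. Then go back to the one peg that stands proud, press it gently down with the fingertips until it is fully home like the others, and move clear. Leave the jar, the offcut, the spare dowel and everything on the bench where they are, and pull nothing out.

Things in the scene. Friction and masses are not known exactly. Their poses are not given: they have to be found in the camera images.
- crate: upturned slatted wooden crate fixed to the bench, 220 (x) x 310 (y) x 140 mm tall. Origin at the centre of its underside, z up: its slats' upper face is at z = 140 mm. Six slats 45 mm wide lie along its x. The task's row of six dark pegs, one per slat, runs along its y at x = -90 mm, by the edge facing the robot. The row at x = +90 mm, all flush, is not of the task
- square_peg: the one square peg, 30 x 30 mm, its top 1.5 mm above the slats; it is always at one end of the near row, either end. Origin on the peg's axis, level with the slats' upper face
- proud_peg_top (a point): centre of the top face of the proud peg: a round peg 20 mm across, standing 10 to 14 mm above the slats at first, at any place of the near row but the square peg's. Moves down with it. The other four round pegs are alike but fixed, their tops 1.5 mm above the slats
- proud_peg (a joint): how far the proud peg has been pushed down, in m: 0 to 0.003 at the start, 0.012 when fully home (top 1.5 mm above the slats, like the others). It slides straight down against about 5 N of steady friction, has no spring, and stays where it is left; it then rests on a hard stop
- place1 (a point): centre of peg place 1 of the near row, level with the slats' upper face; places 1 to 6 follow each other along the crate's +y, 53 mm apart (fixed to the crate whatever peg stands there)
- place2 (a point): centre of peg place 2 of the near row, level with the slats' upper face; places 1 to 6 follow each other along the crate's +y, 53 mm apart (fixed to the crate whatever peg stands there)
- place3 (a point): centre of peg place 3 of the near row, level with the slats' upper face; places 1 to 6 follow each other along the crate's +y, 53 mm apart (fixed to the crate whatever peg stands there)
- place4 (a point): centre of peg place 4 of the near row, level with the slats' upper face; places 1 to 6 follow each other along the crate's +y, 53 mm apart (fixed to the crate whatever peg stands there)
- place5 (a point): centre of peg place 5 of the near row, level with the slats' upper face; places 1 to 6 follow each other along the crate's +y, 53 mm apart (fixed to the crate whatever peg stands there)
- place6 (a point): centre of peg place 6 of the near row, level with the slats' upper face; places 1 to 6 follow each other along the crate's +y, 53 mm apart (fixed to the crate whatever peg stands there)
- glue: closed glue jar, 48 mm across, 60 mm tall, standing on the crate; origin at the centre of its underside; leave alone
- offcut: wooden offcut 45 x 70 x 22 mm lying on the crate; origin at the centre of its underside; leave alone
- spare_dowel: loose spare dowel, 20 mm across, 40 mm tall, standing on the crate well back from the row; not one of the row; origin at the centre of its underside; leave alone
- mallet: wooden mallet on the bench, head 70 x 120 x 60 mm, handle 200 mm; origin at bench level under the middle of the handle; leave alone
- driver: screwdriver lying on the bench; leave alone
- mug: white mug on the bench, 80 mm across, 90 mm tall; leave alone
- tape: roll of paper tape lying flat on the bench, 100 mm across, 24 mm tall; leave alone
- screw_box: small divided red box on the bench, 90 x 130 x 40 mm; leave alone

How it is judged:
By the outcome, as a careful person would: the job done as asked, in the order asked, and still so for the second after the job is handed in, with the robot touching nothing.
It also fails if it takes over 45 s, if anything falls off the work surface, if the arm or the gripper's body presses on something with over 40 N, if the wrist force passes 120 N, or if a joint passes its speed limit or range.

## Robot

A 6-joint arm with a two-finger parallel gripper is mounted at the origin on the work surface. World frame = base frame: x ahead of the robot, y to its left, z up, the work surface at z = 0. Lengths are in m, angles in degrees, forces in N, time in s.
With the tool pointing down it reaches from about 0.4 to 0.825 m from the base axis. Payload 7 kg.
Tool frame: the origin (TCP) lies at the very end of the fingers, on their centre line; the grasp point (between the pads) lies 19 mm behind it; z points along the fingers, y is the direction in which the jaws open and shut (so a half turn about z gives the same grasp; the last joint's range is limited). The gripper opens to 88 mm and grips with 3 to 60 N. Pads are 19 mm wide; open, the fingers measure 130 mm over their backs; the gripper's body (78 mm by 193 mm) begins 47 mm behind the grasp point.
Start: joints at [-48.638, 20.546, 0.682, 0, -70.136, -16.507], TCP at [0.284, -0.612, 0.227] pointing down, gripper open.
Joint ranges: [-176.03, 176.03], [-82.01, 121.73], [-58.28, 71.71], [-173.87, 95.51], [-174.79, -0.11], [-173.66, 173.66]. Speed limits (degrees/s): [136.94, 136.94, 172.46, 180, 180, 180].

## Interface

Orientations are given as [roll, pitch, yaw] about the fixed x, y, z axes, in that order (R = Rz(yaw) Ry(pitch) Rx(roll)).
In Python, from plant import ctrl, snapshot, workorder gives the robot as it stands. The module is installed in compiled form; this text tells all that it offers.
- The arm moves only by the shell command python3 -m creep 'ROWS'. ROWS is JSON, a list of rows, each a list of 5 numbers: the shift along the tool's x, y, z scaled (see below), then the turn about the tool's z scaled (see below), then the finger opening in mm, from 0 to 87.6. A call has exactly 8 rows; each row is the pose to reach, as a shift and turn from the pose commanded when the call began, along the tool's axes at that moment, turning the shorter way round; what a row does not reach only later rows make up. The controller multiplies each number of a shift by 0.1 m and each number of a turn by 180 degrees. A row lasts 1/12 s, in which the tool goes at most 41.7 mm and 7.16 degrees, less where a joint would pass 70% of its speed; a pose out of reach is approached as far as the arm can. A call with a number of a shift or a turn outside -1 to 1 is refused whole. A call with a gripper value outside its range is refused whole. The fingers move at their own pace and stop on an object; the grip force is fixed at half the most. Time passes only in rows, so rows that repeat a pose let the fingers close, or fill a call up. It gives the time, the measured TCP pose, the force and the opening at its end, in the units of the state.
- ctrl.get_obs(): the state, without advancing time (a new reading comes with each control period).
- snapshot(name): name is "side" or "top"; returns a dict with "img" (384x512x3 uint8, blue, green, red), "camera_matrix" (3x3 intrinsics, pixels), "k1" (the pictures are not rectified: a ray, as slopes to the right and down, at radius r is drawn at 1 + k1 r^2 times it, then the intrinsics apply), "xyz" and "rotation" of the camera in the world. Camera axes: x right, y up, looking along -z (the intrinsics and any distortion apply to the point x, -y, -z); pixel columns grow to the right and rows downward; lengths in m; the calibration is good to about 2 mm. A picture is of the moment at which its call begins. There is no depth.
- workorder.close_job(): hands the job in, once; it reports no verdict.
The state is a dict: "clock": time; "joint_pos": joint angles; "qvel": joint speeds; "tau": joint torques, N m; "tool_pos": TCP position; "orientation": TCP orientation; "force": force on the tool from outside, world axes, zero at the start; "moment": the same for the moment, N m; "opening": finger opening in m.
Only numpy, scipy, OpenCV 4.12 (cv2) and the standard library are available. Lean on these libraries where they do the work, as an engineer would, in place of code of your own. Each camera call takes 0.05 s, during which the arm holds its last target.

## Working session

There is one attempt and no reset: what is moved stays moved. The work goes in short steps, Python scripts to look and compute and a shell command to move; the robot and the scene stay as the last step left them, time stands still between calls to the robot, and variables do not carry over. Pictures are saved under pics/ and viewed, and the job is handed in when it is done.

```bash
mkdir -p pics; python3 - <<'E'
from plant import ctrl, snapshot
import cv2,pickle
o=ctrl.get_obs(); print({k:o[k] for k in ('clock','tool_pos','orientation','force','opening')})
for n in('top','side'):
    s=snapshot(n); cv2.imwrite(f'pics/{n}0.png',s['img']); pickle.dump(s,open(f'{n}0.pkl','wb'))
    print(n,s['camera_matrix'],s['k1'],s['xyz'],s['rotation'])
E
```

```text
{'clock': 0.0, 'tool_pos': array([ 0.28347898, -0.61203556,  0.2256181 ]), 'orientation': array([ 1.79903768e+02, -8.66652536e-03, -1.55150537e+02]), 'force': array([0.41584629, 0.46483049, 0.1989269 ]), 'opening': 0.08795792581335922}
top [[432.36248618   0.         246.39736041]
 [  0.         432.36248618 191.98166427]
 [  0.           0.           1.        ]] -0.11089908195288338 [ 0.4027095  -0.04584399  1.33283754] [ 3.37188863e+00  3.82205595e-02 -8.93157167e+01]
side [[403.15281338   0.         262.755385  ]
 [  0.         403.15281338 195.28164231]
 [  0.           0.           1.        ]] -0.06348883661231054 [0.06846361 0.75173251 1.04732998] [  43.13247148   -0.38683284 -152.423077  ]
```

View pics/top0.png

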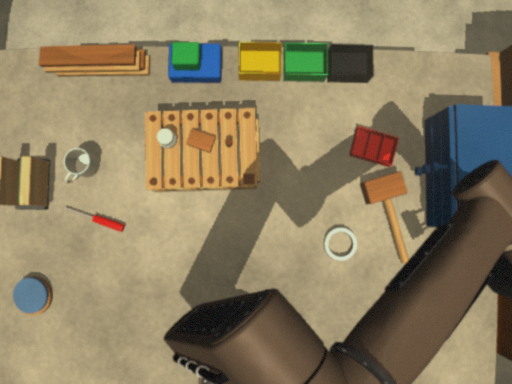

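View pics/side0.png

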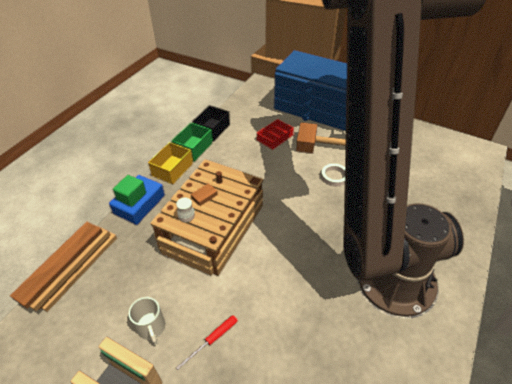

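```bash
python3 - <<'E'
import cv2
a=cv2.imread('pics/top0.png')[95:200,135:270]; cv2.imwrite('pics/topz.png',cv2.resize(a,None,fx=5.9,fy=5.7,interpolation=cv2.INTER_CUBIC))
a=cv2.imread('pics/side0.png')[155:275,145:275]; cv2.imwrite('pics/sidez.png',cv2.resize(a,None,fx=5,fy=5,interpolation=cv2.INTER_CUBIC))
E
```

```text
(no output)
```

View pics/topz.png

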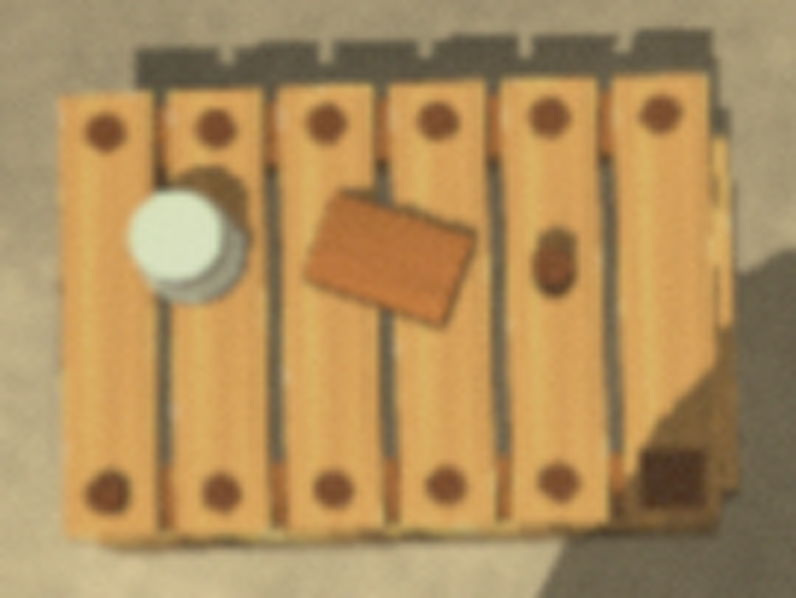

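View pics/sidez.png

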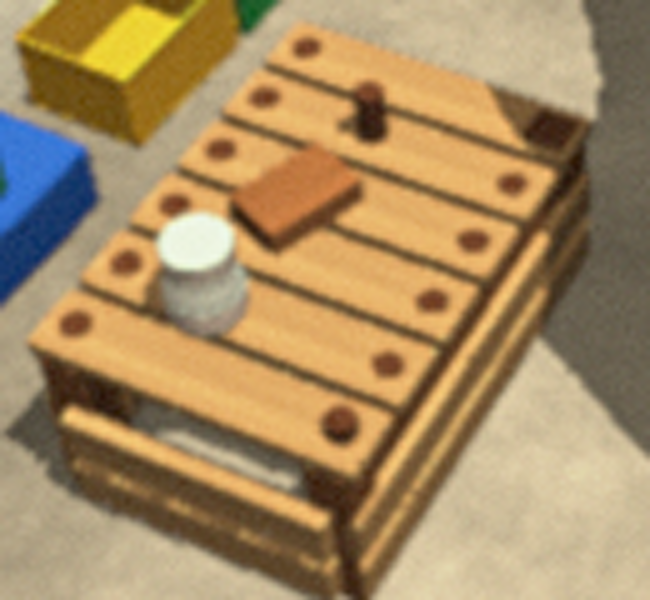

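```bash
cat > h.py <<'E'
import pickle,numpy as np
from scipy.spatial.transform import Rotation as R
from scipy.optimize import least_squares
def proj(s,P):
    P=np.atleast_2d(P); r=R.from_euler('xyz',s['rotation'],degrees=True).as_matrix()
    c=(P-s['xyz'])@r; x=c[:,0]/-c[:,2]; y=-c[:,1]/-c[:,2]
    f=1+s['k1']*(x*x+y*y); K=s['camera_matrix']
    return np.c_[K[0,0]*x*f+K[0,2],K[1,1]*y*f+K[1,2]]
E
cat > fit.py <<'E'
from h import *
T=pickle.load(open('top0.pkl','rb'));S=pickle.load(open('side0.pkl','rb'))
near=np.array([[-.09,-.1325+.053*i,.1415] for i in range(6)]); far=near*[-1,1,1]
# place1..6
tn=np.array([[673,479],[559,482],[447,484],[334,489],[221,492],[108,492]],float)
tf=np.array([[661,114],[549,117],[438,120],[327,124],[216,129],[105,132]],float)
sn=np.array([[550,130],[512,184],[473,241],[432,301],[388,365],[340,421]],float)
sf=np.array([[307,47],[264,97],[220,149],[175,204],[126,262],[76,324]],float)
ft=lambda a:(a+.5)/[5.9,5.7]-.5+[135,95]; fs=lambda a:(a+.5)/5-.5+[145,155]
def W(p,P):
    c,s=np.cos(p[2]),np.sin(p[2]); return np.c_[p[0]+c*P[:,0]-s*P[:,1],p[1]+s*P[:,0]+c*P[:,1],P[:,2]]
def res(p,cams='ts'):
    o=[]
    pts=np.r_[near[:5],far]
    if 't' in cams:o.append(proj(T,W(p,pts))-ft(np.r_[tn[:5],tf]))
    if 's' in cams:o.append(proj(S,W(p,pts))-fs(np.r_[sn[:5],sf]))
    return np.concatenate(o).ravel()
if __name__=='__main__':
    for c in('t','s','ts'):
        r=least_squares(res,[.5,.1,0],args=(c,)); p=r.x
        print(c,p[:2],np.degrees(p[2]),np.sqrt(np.mean(r.fun**2)))
    print(W(p,near).round(4))
    for h in (0,.0085,.0125): 
        q=near[5:]+[0,0,h]; print(h,proj(T,W(p,q))-ft(tn[5:]),proj(S,W(p,q))-fs(sn[5:]))
E
python3 fit.py
```

```text
t [0.59453503 0.08640144] 2.404777573465521 0.08239340466409897
s [0.59319231 0.08753248] 2.3439326721027456 0.10955440231975545
ts [0.5940786  0.08671242] 2.3847426639596407 0.2014517606504894
[[ 0.5097 -0.0494  0.1415]
 [ 0.5075  0.0035  0.1415]
 [ 0.5053  0.0565  0.1415]
 [ 0.5031  0.1094  0.1415]
 [ 0.5008  0.1624  0.1415]
 [ 0.4986  0.2154  0.1415]]
0 [[0.22952137 0.71750324]] [[0.24227605 1.82721057]]
0.0085 [[-0.43205581  0.4630893 ]] [[-0.01732017 -0.01494958]]
0.0125 [[-0.74661336  0.34211844]] [[-0.14044664 -0.88906748]]
```

```bash
python3 -m creep '[[0,0,-0.3,0,0],[0,0,-0.6,0,0],[0,0.3,-0.8,0,0],[0,0.6,-0.8,0.03,0],[0,0.9,-0.8,0.06,0],[0,1,-0.8,0.09,0],[0,1,-0.8,0.1248,0],[0,1,-0.8,0.1248,0]]'
cat > g.py <<'E'
from h import *
from plant import ctrl
import sys
from fit import W,near,res
p=least_squares(res,[.5,.1,0]).x
N=W(p,near)
o=ctrl.get_obs(); r=R.from_euler('xyz',o['orientation'],degrees=True).as_matrix()
print(o['clock'],o['tool_pos'].round(4),o['orientation'].round(2),o['force'].round(2))
for i in (0,5): print('place',i+1,'tool shift m',((N[i]-o['tool_pos'])@r).round(4))
E
python3 g.py
```

```text
clock: 0.77
tool_pos: [0.2413, -0.521, 0.3071]
orientation: [-180.0, 0.0, -177.9]
force: [0.8, 0.8, 0.5]
opening: 0.0394
0.7667 [ 0.2413 -0.521   0.3071] [-1.7997e+02  4.0000e-02 -1.7787e+02] [0.84 0.76 0.49]
place 1 tool shift m [-0.2856  0.4613  0.1656]
place 6 tool shift m [-0.2844  0.7263  0.1654]
```

```bash
for i in 1 2; do :; done
python3 -m creep '[[-0.2,0.3,0,0,0],[-0.4,0.6,0,0,0],[-0.6,0.9,0,0,0],[-0.7,1,0,0,0],[-0.7,1,0,0,0],[-0.7,1,0,0,0],[-0.7,1,0,0,0],[-0.7,1,0,0,0]]'
python3 -m creep '[[-0.2,0.3,0,0,0],[-0.4,0.6,0,0,0],[-0.6,0.9,0,0,0],[-0.7,1,0,0,0],[-0.7,1,0,0,0],[-0.7,1,0,0,0],[-0.7,1,0,0,0],[-0.7,1,0,0,0]]'
python3 -m creep '[[-0.2,0.3,0,0,0],[-0.4,0.6,0,0,0],[-0.6,0.9,0,0,0],[-0.7,1,0,0,0],[-0.7,1,0,0,0],[-0.7,1,0,0,0],[-0.7,1,0,0,0],[-0.7,1,0,0,0]]'
python3 -m creep '[[-0.2,0.3,0,0,0],[-0.4,0.6,0,0,0],[-0.6,0.9,0,0,0],[-0.7,1,0,0,0],[-0.75,1,0,0,0],[-0.75,1,0,0,0],[-0.75,1,0,0,0],[-0.75,1,0,0,0]]'
python3 g.py
```

```text
clock: 1.43
tool_pos: [0.3071, -0.4195, 0.3062]
orientation: [180.0, -0.0, -177.6]
force: [-1.0, -0.4, -0.2]
opening: 0.0002
clock: 2.1
tool_pos: [0.3726, -0.3169, 0.3064]
orientation: [180.0, -0.0, -177.7]
force: [-0.2, 0.0, 0.1]
opening: 0.0006
clock: 2.77
tool_pos: [0.4384, -0.2142, 0.3065]
orientation: [-180.0, -0.0, -177.7]
force: [-0.8, -0.3, -0.7]
opening: 0.0001
clock: 3.43
tool_pos: [0.5091, -0.1114, 0.3066]
orientation: [-180.0, -0.0, -177.7]
force: [-0.3, 0.3, 0.7]
opening: -0.0
3.4333 [ 0.5091 -0.1114  0.3066] [-1.8000e+02 -1.0000e-02 -1.7769e+02] [-0.29  0.33  0.66]
place 1 tool shift m [-0.0031  0.0619  0.1651]
place 6 tool shift m [-0.0028  0.3269  0.1651]
```

```bash
python3 -m creep '[[0,0.2,0,0,0],[-0.03,0.4,0,0,0],[-0.03,0.62,0,0,0],[-0.03,0.62,0.3,0,0],[-0.03,0.62,0.6,0,0],[-0.03,0.62,0.9,0,0],[-0.03,0.62,0.9,0,0],[-0.03,0.62,0.9,0,0]]'
python3 - <<'E'
from g import *
from plant import snapshot
import cv2
for n,(y,x) in (('side',(130,180)),('top',(95,170))):
    s=snapshot(n); q=proj(s,o['tool_pos'])[0]; print(n,q,proj(s,N[0])[0])
    cv2.imwrite(f'pics/{n}1.png',cv2.resize(s['img'][y:y+130,x:x+150],None,fx=4.5,fy=4.5,interpolation=cv2.INTER_CUBIC)); print('crop tip',(q-[x,y])*4.5)
E
```

```text
clock: 4.1
tool_pos: [0.5092, -0.0493, 0.2164]
orientation: [-179.9, -0.1, -177.7]
force: [0.5, 0.5, 0.6]
opening: -0.0
4.1 [ 0.5092 -0.0493  0.2164] [-1.7994e+02 -1.4000e-01 -1.7766e+02] [0.54 0.53 0.63]
place 1 tool shift m [-0.0007 -0.0001  0.0749]
place 6 tool shift m [-0.0004  0.2649  0.0746]
side [254.42987946 162.87547559] [254.50816895 180.20643625]
crop tip [334.93445759 147.93964016]
top [248.49799681 176.33454377] [248.43879863 178.72725666]
crop tip [353.24098565 366.00544695]
```

View pics/side1.png

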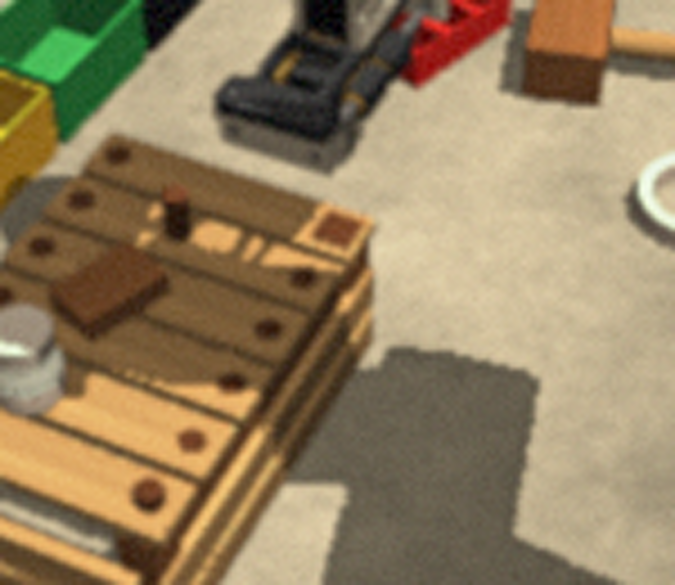

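View pics/top1.png

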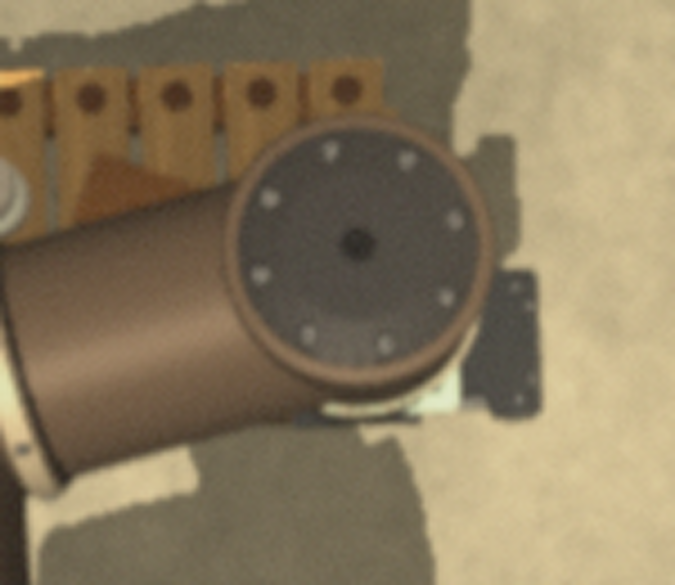

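```bash
python3 -m creep '[[-0.005,0,0.15,0,0],[-0.005,0,0.3,0,0],[-0.005,0,0.4,0,0],[-0.005,0,0.5,0,0],[-0.005,0,0.55,0,0],[-0.005,0,0.585,0,0],[-0.005,0,0.585,0,0],[-0.005,0,0.585,0,0]]'; python3 g.py
```

```text
clock: 4.87
tool_pos: [0.5109, -0.0481, 0.1585]
orientation: [-180.0, 0.0, -177.6]
force: [0.5, -0.1, -0.1]
opening: 0.0003
4.8667 [ 0.5109 -0.0481  0.1585] [-1.7999e+02  2.0000e-02 -1.7760e+02] [ 0.45 -0.11 -0.09]
place 1 tool shift m [ 0.0013 -0.0013  0.017 ]
place 6 tool shift m [0.0013 0.2637 0.0169]
```

```bash
python3 -m creep '[[0,0.1,0.015,0,0],[0,0.25,0.015,0,0],[0,0.4,0.015,0,0],[0,0.55,0.015,0,0],[0,0.7,0.015,0,0],[0,0.85,0.015,0,0],[0,1,0.015,0,0],[0,1,0.015,0,0]]'; python3 g.py
python3 -m creep '[[0,0.15,0,0,0],[0,0.3,0,0,0],[0,0.45,0,0,0],[0,0.6,0,0,0],[0,0.75,0,0,0],[0,0.9,0,0,0],[0,1,0,0,0],[0,1,0,0,0]]'; python3 g.py
```

```text
clock: 5.53
tool_pos: [0.5069, 0.0542, 0.1572]
orientation: [180.0, 0.1, -177.5]
force: [-0.1, -0.2, 0.7]
opening: 0.0007
5.5333 [0.5069 0.0542 0.1572] [ 1.7996e+02  8.0000e-02 -1.7752e+02] [-0.06 -0.23  0.74]
place 1 tool shift m [ 0.0018 -0.1036  0.0156]
place 6 tool shift m [0.0013 0.1614 0.0158]
clock: 6.2
tool_pos: [0.5025, 0.1532, 0.1568]
orientation: [180.0, 0.0, -177.5]
force: [-0.1, 0.7, -0.2]
opening: 0.0004
6.2 [0.5025 0.1532 0.1568] [ 1.7998e+02  4.0000e-02 -1.7753e+02] [-0.07  0.67 -0.17]
place 1 tool shift m [ 0.0016 -0.2028  0.0152]
place 6 tool shift m [0.0012 0.0622 0.0153]
```

```bash
python3 -m creep '[[0.01,0.15,-0.01,0,0],[0.01,0.3,-0.01,0,0],[0.01,0.45,-0.01,0,0],[0.01,0.55,-0.01,0,0],[0.01,0.65,-0.01,0,0],[0.01,0.7,-0.01,0,0],[0.01,0.72,-0.01,0,0],[0.01,0.72,-0.01,0,0]]'; python3 g.py
python3 -m creep '[[0,-0.02,0,0,0],[0,-0.05,0,0,0],[0,-0.08,0,0,0],[0,-0.1,0,0,0],[0,-0.1,0,0,0],[0,-0.1,0,0,0],[0,-0.1,0,0,0],[0,-0.1,0,0,0]]'; python3 g.py
```

```text
clock: 6.87
tool_pos: [0.4982, 0.2239, 0.1574]
orientation: [-180.0, -0.0, -177.6]
force: [-0.1, 1.4, -0.1]
opening: -0.0001
6.8667 [0.4982 0.2239 0.1574] [-1.7999e+02 -2.0000e-02 -1.7758e+02] [-0.12  1.43 -0.07]
place 1 tool shift m [ 1.000e-04 -2.736e-01  1.600e-02]
place 6 tool shift m [-0.0001 -0.0086  0.0159]
clock: 7.53
tool_pos: [0.4988, 0.2137, 0.1576]
orientation: [180.0, 0.0, -177.6]
force: [0.1, -0.5, 0.2]
opening: 0.0007
7.5333 [0.4988 0.2137 0.1576] [ 1.7999e+02  1.0000e-02 -1.7761e+02] [ 0.11 -0.53  0.16]
place 1 tool shift m [ 1.000e-04 -2.633e-01  1.610e-02]
place 6 tool shift m [0.     0.0017 0.0161]
```

```bash
python3 -m creep '[[0,0.012,0.015,0,0],[0,0.012,0.03,0,0],[0,0.012,0.045,0,0],[0,0.012,0.06,0,0],[0,0.012,0.07,0,0],[0,0.012,0.08,0,0],[0,0.012,0.08,0,0],[0,0.012,0.08,0,0]]'; python3 g.py
python3 -m creep '[[0,0,0.01,0,0],[0,0,0.02,0,0],[0,0,0.03,0,0],[0,0,0.035,0,0],[0,0,0.04,0,0],[0,0,0.045,0,0],[0,0,0.05,0,0],[0,0,0.05,0,0]]'; python3 g.py
```

```text
clock: 8.2
tool_pos: [0.4987, 0.215, 0.1496]
orientation: [180.0, 0.0, -177.6]
force: [-0.3, 0.6, 3.3]
opening: 0.0002
8.2 [0.4987 0.215  0.1496] [ 1.7998e+02  1.0000e-02 -1.7760e+02] [-0.33  0.6   3.27]
place 1 tool shift m [ 1.000e-04 -2.647e-01  8.000e-03]
place 6 tool shift m [0.0001 0.0003 0.0081]
clock: 8.87
tool_pos: [0.4987, 0.215, 0.1445]
orientation: [180.0, 0.0, -177.6]
force: [-1.8, 3.0, 3.1]
opening: 0.0005
8.8667 [0.4987 0.215  0.1445] [ 179.99    0.   -177.61] [-1.8   3.02  3.13]
place 1 tool shift m [ 0.     -0.2646  0.0029]
place 6 tool shift m [0.     0.0004 0.003 ]
```

```bash
python3 -m creep '[[0,0,0.005,0,0],[0,0,0.01,0,0],[0,0,0.015,0,0],[0,0,0.02,0,0],[0,0,0.022,0,0],[0,0,0.022,0,0],[0,0,0.022,0,0],[0,0,0.022,0,0]]'; python3 g.py
python3 -m creep '[[0,0,0.002,0,0],[0,0,0.004,0,0],[0,0,0.006,0,0],[0,0,0.006,0,0],[0,0,0.006,0,0],[0,0,0.006,0,0],[0,0,0.006,0,0],[0,0,0.006,0,0]]'; python3 g.py
```

```text
clock: 9.53
tool_pos: [0.4988, 0.2148, 0.1423]
orientation: [-180.0, 0.0, -177.6]
force: [-1.7, 1.6, 3.3]
opening: 0.0007
9.5333 [0.4988 0.2148 0.1423] [-1.8000e+02  1.0000e-02 -1.7761e+02] [-1.71  1.62  3.3 ]
place 1 tool shift m [ 1.000e-04 -2.645e-01  8.000e-04]
place 6 tool shift m [0.0001 0.0005 0.0008]
clock: 10.2
tool_pos: [0.4987, 0.2148, 0.1418]
orientation: [180.0, 0.0, -177.6]
force: [-1.8, 1.9, 5.2]
opening: 0.0003
10.2 [0.4987 0.2148 0.1418] [ 1.8000e+02  1.0000e-02 -1.7761e+02] [-1.75  1.86  5.2 ]
place 1 tool shift m [ 1.000e-04 -2.645e-01  3.000e-04]
place 6 tool shift m [0.0001 0.0005 0.0003]
```

```bash
python3 -m creep '[[0,0,0.001,0,0],[0,0,0.002,0,0],[0,0,0.003,0,0],[0,0,0.004,0,0],[0,0,0.004,0,0],[0,0,0.004,0,0],[0,0,0.004,0,0],[0,0,0.004,0,0]]'; python3 g.py
python3 -m creep '[[0,0,0.001,0,0],[0,0,0.002,0,0],[0,0,0.002,0,0],[0,0,0.002,0,0],[0,0,0.002,0,0],[0,0,0.002,0,0],[0,0,0.002,0,0],[0,0,0.002,0,0]]'; python3 g.py
```

```text
clock: 10.87
tool_pos: [0.4988, 0.2148, 0.1418]
orientation: [180.0, 0.0, -177.6]
force: [-2.3, 2.0, 7.2]
opening: 0.0002
10.8667 [0.4988 0.2148 0.1418] [ 1.7999e+02  3.0000e-02 -1.7760e+02] [-2.33  2.    7.17]
place 1 tool shift m [ 2.000e-04 -2.645e-01  3.000e-04]
place 6 tool shift m [0.0001 0.0005 0.0003]
clock: 11.53
tool_pos: [0.4988, 0.2149, 0.1418]
orientation: [180.0, 0.0, -177.6]
force: [-1.7, 1.3, 9.2]
opening: 0.0006
11.5333 [0.4988 0.2149 0.1418] [ 1.7999e+02  3.0000e-02 -1.7759e+02] [-1.66  1.32  9.2 ]
place 1 tool shift m [ 2.000e-04 -2.645e-01  2.000e-04]
place 6 tool shift m [0.0001 0.0005 0.0003]
```

```bash
python3 -m creep '[[0,0,0.002,0,0],[0,0,0.004,0,0],[0,0,0.006,0,0],[0,0,0.008,0,0],[0,0,0.008,0,0],[0,0,0.008,0,0],[0,0,0.008,0,0],[0,0,0.008,0,0]]'; python3 g.py
```

```text
clock: 12.2
tool_pos: [0.4988, 0.2148, 0.1417]
orientation: [180.0, 0.1, -177.6]
force: [-4.9, 0.8, 14.1]
opening: 0.0001
12.2 [0.4988 0.2148 0.1417] [ 1.7999e+02  6.0000e-02 -1.7758e+02] [-4.95  0.76 14.14]
place 1 tool shift m [ 3.000e-04 -2.645e-01  1.000e-04]
place 6 tool shift m [0.0002 0.0005 0.0002]
```

```bash
python3 -m creep '[[0,0,-0.05,0,0],[0,0,-0.2,0,0],[0,0,-0.5,0,0],[0,0,-0.8,0,0],[0,0,-1,0,0],[0,0,-1,0,0],[0,0,-1,0,0],[0,0,-1,0,0]]'
python3 -m creep '[[0,-0.3,-0.3,0,0],[0,-0.6,-0.6,0,0],[0,-1,-0.8,0,0],[0,-1,-0.8,0,0],[0,-1,-0.8,0,0],[0,-1,-0.8,0,0],[0,-1,-0.8,0,0],[0,-1,-0.8,0,0]]'
python3 -m creep '[[0,-0.3,0,0,0],[0,-0.6,0,0,0],[0,-1,0,0,0],[0,-1,0,0,0],[0,-1,0,0,0],[0,-1,0,0,0],[0,-1,0,0,0],[0,-1,0,0,0]]'
python3 -m creep '[[0,-0.3,0,0,0],[0,-0.6,0,0,0],[0,-1,0,0,0],[0,-1,0,0,0],[0,-1,0,0,0],[0,-1,0,0,0],[0,-1,0,0,0],[0,-1,0,0,0]]'
python3 -m creep '[[0,-0.3,0,0,0],[0,-0.6,0,0,0],[0,-1,0,0,0],[0,-1,0,0,0],[0,-1,0,0,0],[0,-1,0,0,0],[0,-1,0,0,0],[0,-1,0,0,0]]'
python3 -m creep '[[0,-0.3,0,0,0],[0,-0.6,0,0,0],[0,-1,0,0,0],[0,-1,0,0,0],[0,-1,0,0,0],[0,-1,0,0,0],[0,-1,0,0,0],[0,-1,0,0,0]]'
python3 - <<'E'
from plant import snapshot
import cv2,numpy as np
s=snapshot('side'); a=s['img'][155:275,145:275]; b=cv2.imread('pics/side0.png')[155:275,145:275]
t=snapshot('top')['img'][95:200,135:270]
f=lambda a:cv2.resize(a,(390,390*a.shape[0]//a.shape[1]),interpolation=cv2.INTER_CUBIC)
cv2.imwrite('pics/after.png',np.hstack([f(b),f(a)])); cv2.imwrite('pics/aftert.png',f(t))
E
```

```text
clock: 12.87
tool_pos: [0.4979, 0.2142, 0.2392]
orientation: [-179.9, -0.1, -177.6]
force: [-0.2, 0.2, -0.1]
opening: 0.0005
clock: 13.53
tool_pos: [0.5024, 0.1156, 0.3187]
orientation: [-179.9, -0.1, -177.6]
force: [-0.1, 0.1, -0.4]
opening: 0.0004
clock: 14.2
tool_pos: [0.507, 0.0161, 0.32]
orientation: [-180.0, -0.0, -177.5]
force: [-0.7, -0.4, -0.5]
opening: 0.0005
clock: 14.87
tool_pos: [0.5113, -0.0837, 0.3204]
orientation: [180.0, 0.0, -177.5]
force: [-0.3, -0.6, 0.2]
opening: 0.0004
clock: 15.53
tool_pos: [0.5155, -0.1836, 0.3205]
orientation: [180.0, 0.0, -177.5]
force: [0.4, 0.2, 0.6]
opening: 0.0005
clock: 16.2
tool_pos: [0.5198, -0.2835, 0.3208]
orientation: [-180.0, 0.0, -177.5]
force: [-0.3, 0.7, 0.3]
opening: 0.0002
```

View pics/after.png

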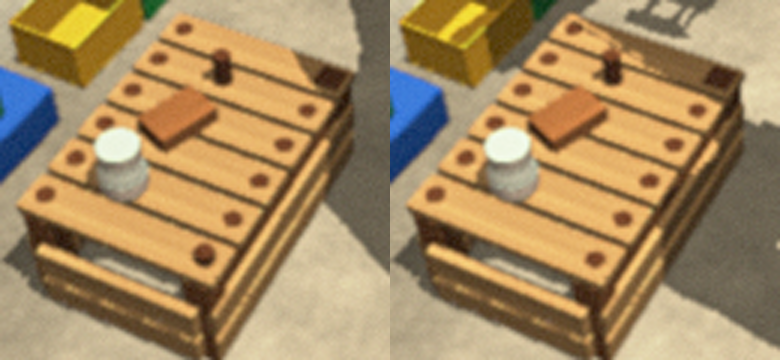

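View pics/aftert.png

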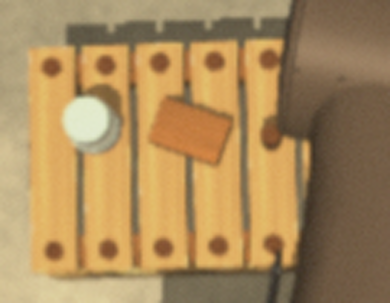

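The before and after side views are next to each other. The peg at place 6 (right half, about (596,259)) is now flush like its neighbours. The jar, offcut and dowel have not moved.

```bash
python3 -c "
from plant import workorder,ctrl
print(ctrl.get_obs()['qvel'].round(2)); print(workorder.close_job())"
```

```text
[-0.35  0.14  0.15 -0.03  0.1   0.07]
the job is handed in; nothing more can be done
None
```

The pegged edge is checked, the proud peg is pressed home, and the job is handed in at about 16 s.

- **Finding the row:** The square peg was at place 1, the robot's right-hand end. The proud peg was at place 6, the far end, standing about 10 mm above the slats.
- **Skim:** I ran the closed fingertips from the square peg over all six pegs. They stayed about 15.5–17 mm above the flush peg tops, and I saw no contact force at the checks along the way.
- **Press:** I went back to place 6 and pressed down slowly. The peg stopped at a measured fingertip height of 141.7 mm, against 141.5 mm expected for fully home. The force rose to about 14 N there without it moving further, so it is on its stop.
- **Last checks:** The arm was lifted clear, with the force back to about zero. The side picture shows the place 6 peg flush like its neighbours, with the jar, offcut and spare dowel where they were.

Three limits on these checks:
- The arm hid part of the crate's place 1 end in the final top view.
- I did not compare before-and-after pictures of the items on the bench; the gripper only crossed it well above them.
- I also could not see the fingertips directly in the cameras, so the skim height rests on the arm's own readings. The press height later agreed with those to 0.2 mm.

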